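# Close the bottle warmer's tank with its bayonet cap

### The arm

A 6-joint arm with a two-finger parallel gripper is mounted at the origin on the work surface. World frame = base frame: x ahead of the robot, y to its left, z up, the work surface at z = 0. Lengths are in m, angles in rad, forces in N, time in s.
With the tool pointing down it reaches from about 0.3 to 0.775 m from the base axis. Payload 14.6 kg.
Tool frame: the origin (TCP) lies at the very end of the fingers, on their centre line; the grasp point (between the pads) lies 19 mm behind it; x points along the fingers, y is the direction in which the jaws open and shut, and the axes are right-handed (so a half turn about x gives the same grasp; the last joint's range is limited). The gripper opens to 94 mm and grips with 3 to 60 N. Pads are 16 mm wide; open, the fingers measure 119 mm over their backs; the gripper's body (75 mm by 177 mm) begins 78 mm behind the grasp point.
Start: joints at [1.229, 0.3, 1.521, -0, 1.321, -0.067], TCP at [0.149, 0.529, 0.205] pointing down, gripper open.
Joint ranges: [-3.03, 3.03], [-0.79, 2.21], [0.23, 2.52], [-1.04, 4.18], [0, 3.07], [-2.55, 2.55]. Speed limits (rad/s): [2.22, 2.22, 2.57, 3.14, 3.14, 3.14].

### API

Orientations are given as [roll, pitch, yaw] about the fixed x, y, z axes, in that order (R = Rz(yaw) Ry(pitch) Rx(roll)).
In Python, from station import ctrl, viewer, hand_in gives the robot as it stands. The module is installed in compiled form; this text tells all that it offers.
- The arm moves only by the tool play_rows, never from a script. Its argument "deltas" is a list that holds one entry, the list of rows, each a list of 7 numbers: the shift along the tool's x, y, z in mm, then the turn, a rotation vector about the tool's x, y, z in rad, then the finger opening in mm, from 0 to 94. In form: [[[dx, dy, dz, ax, ay, az, gripper], ...]]. A call has 1 to 10 rows; each row shifts and turns the commanded pose from where the row before left it, along the tool's axes as they then stand; what a row does not reach is not made up. A row lasts 1/10 s, in which the tool goes at most 50 mm and 8.59 degrees, less where a joint would pass 70% of its speed; a pose out of reach is approached as far as the arm can. A call with a gripper value outside its range is refused whole. The fingers move at their own pace and stop on an object; "grip_force" is the grip in N (left out, the last holds). Time passes only in rows, so rows that do not move let the fingers close. It gives the time, the measured TCP pose, the force and the opening at its end, in the units of the state.
- ctrl.get_obs(): the state, without advancing time (a new reading comes with each control period).
- viewer.camera(name): name is "scene" or "top"; returns a dict with "img" (480x640x3 uint8, red, green, blue), "fx", "fy", "cx", "cy" (pixels), "rvec" (rotation vector, rad) and "tvec" (3), from world to camera coordinates, as OpenCV has them. Camera axes: x right, y down, z forward; pixel columns grow to the right and rows downward; lengths in m; the calibration is good to about 2 mm. A picture is of the moment at which its call begins. There is no depth.
- hand_in(): hands the job in, once; it reports no verdict.
The state is a dict: "time_s": time; "qpos": joint angles; "joint_vel": joint speeds; "tau": joint torques, N m; "ee_pos": TCP position; "eef_rot": TCP orientation; "force": force on the tool from outside, world axes, zero at the start; "moment": the same for the moment, N m; "grip_width": finger opening in m.
Only numpy, scipy, OpenCV 4.12 (cv2) and the standard library are available. Lean on these libraries where they do the work, as an engineer would, in place of code of your own. Each camera call takes 0.05 s, during which the arm holds its last target.

### The job

Take the orange tank cap out of the egg cup and set it stem-down in the black filler neck of the mint-green bottle warmer. Press it lightly and turn it gently back and forth until its tongue drops into the hidden slot and the cap sits flush on the neck; then turn it clockwise until its grip bar lines up with the two orange marks, and let go. Never force the cap, and leave the other things on the shelf where they are.

Things in the scene. Friction and masses are not known exactly. Their poses are not given: they have to be found in the camera images.
- cap_grip (a point): Loose orange tank cap, about 60 g; this is the centre of its upright grip bar: 40 mm long (x), 12 mm thick (y), 32 mm high (z up). The bar stands on a round flange 54 mm across, 6 mm thick; the flange's underside is 22 mm below this point, its top 16 mm below. A half turn gives the same fit. Starts stem-down in the egg cup, flange on the rim.
- cap_tongue (a point): Centre of the lower end of the cap's tongue, 50 mm below the grip's centre, 28 mm below the flange; axes as the grip's. Below the flange: a round grey stem 31 mm across, 20 mm long, then the flat tongue, 8 mm deep, 28 mm long along the bar (x), 5 mm thick.
- eggcup: White ceramic egg cup that does not move, 66 mm across at the foot, 60 mm at the rim, 40 mm high, opening 48 mm; origin at the centre of its underside.
- neck_top (a point): Centre of the mouth of the warmer's black filler neck, fixed. 45 mm outside, 33 mm bore, mouth 134 mm above the shelf, 34 mm above the warmer's deck. z up; its x axis (either way) is the line of the two orange closed marks on the deck, before and behind the neck. Cap closed: flange underside at this height (2.5 mm is near enough), bar within 8 degrees of the marks.
- disc_top (a point): Centre of the top of the locking disc hidden in the neck, 21 mm below the mouth, axes as the neck's (they do not turn with it). A slot 7 mm wide crosses it, left 0.35 to 1.5 rad anticlockwise (from above) of the marks; where is neither seen (all black) nor measured. Tongue on it: flange 7 mm above the mouth. Within about 0.1 rad of the slot the tongue can drop in, 7 mm.
- disc_axis (a point): A point on the disc's axis, at the deck. Once engaged, the disc turns with the cap against a drag of about 0.08 N m and stays where it is left; hard stops 0.15 rad clockwise beyond the marks and 1.6 rad anticlockwise of them. A tongue resting on it with up to 5 N does not turn it; harder pressing may drag it along. Cap and warmer bear 35 N (all contacts summed).
- warmer: Mint-green bottle warmer, 160 mm deep (x), 220 mm wide (y), deck 100 mm high, fixed; origin at the centre of its underside. The neck is at x -10, y -60 mm; a shallow round bottle seat 90 mm across and 18 mm above the deck is at x 5, y 42 mm.
- spoon: Loose bamboo spoon lying on the shelf, 180 mm long, origin at its underside; a bystander.
- pacifier_case: Loose transparent pacifier case, 70 x 60 x 36 mm, origin under its centre; a bystander.
- dish: Loose small white ceramic dish, 90 mm across, 30 mm high, origin under its centre; a bystander.
- mug: Loose blue mug, 80 mm across, 90 mm high, origin under its centre; a bystander.
- tin: Loose yellow tin, 90 mm across, 120 mm high, origin under its centre; a bystander.
- cap: The same tank cap as a body; origin at the centre of its flange's underside, axes as for its grip point.
Mind the look-alikes: they are no part of the job. Of the things shaped like the cap, the orange one is meant.

How it is judged:
On the way:
1. the cap's tongue has dropped into the slot: the flange is within 2.5 mm of the mouth of the neck (z of cap_grip in the frame of neck_top below 0.0245 m and horizontal distance between cap_grip and neck_top below 0.005 m), for 0.1 s.
At the end, for the whole second after the job is handed in: The cap is in the neck with its flange within 2.5 mm of the mouth and centred within 5 mm, its grip bar within 0.14 rad (8 degrees) of the line of the orange marks, at rest and released (all of step 1 and angle between the x axis of cap_grip and the x axis of neck_top, either way round below 0.14 rad and linear speed of cap below 0.02 m/s); the robot touches nothing.
It fails at once if the cap is forced against the warmer with more than 35 N (all contacts summed) (contact force between cap and warmer above 35 N).
It fails at once if another thing on the shelf is pushed more than 20 mm (distance of any of spoon, pacifier_case, dish, mug, tin from where it was at the start of the episode above 0.02 m).
It also fails if it takes over 64 s, if anything falls off the work surface, if the arm or the gripper's body presses on something with over 40 N, if the wrist force passes 120 N, or if a joint passes its speed limit or range.

## Working session

There is one attempt and no reset: what is moved stays moved. The work goes in short steps, Python scripts to look and compute and a tool call to move; the robot and the scene stay as the last step left them, time stands still between calls to the robot, and variables do not carry over. Pictures are saved under pics/ and viewed, and the job is handed in when it is done.

Besides the shell and the picture viewer there is one more tool, called by a JSON object that holds its "api" and its "payload", one argument or row to a line. play_rows: Moves the arm, as the interface text tells. Its arguments: {"type":"object","properties":{"deltas":{"type":"array","items":{"type":"array","items":{"type":"array","items":{"type":"number"}}}},"grip_force":{"type":"number"}},"required":["deltas"]}

```bash
mkdir -p pics
python3 - <<'E'
from station import ctrl, viewer
import cv2
o=ctrl.get_obs();print(o)
for n in("scene","top"):
    c=viewer.camera(n);cv2.imwrite(f"pics/{n}0.png",c["img"][:,:,::-1]);print(n,[c[k] for k in("fx","fy","cx","cy","rvec","tvec")])
E
```

```text
{'time_s': 0.0, 'qpos': array([ 1.22940034e+00,  3.00509228e-01,  1.52156259e+00, -3.48623289e-05,
        1.32069610e+00, -6.66030947e-02]), 'joint_vel': array([ 0.00101113,  0.00024512,  0.00158887,  0.00028626, -0.00169946,
        0.00083664]), 'tau': array([ 1.75402347e-04, -5.31805980e+01, -3.52741742e+01,  7.08656665e-02,
        2.43156654e-02, -8.48832906e-05]), 'ee_pos': array([0.14916871, 0.52911968, 0.20487324]), 'eef_rot': array([-1.60867562,  1.56962057, -1.88345986]), 'force': array([ 0.523541  , -0.27394096, -0.79079699]), 'moment': array([-0.00951049, -0.00354706, -0.02354493]), 'grip_width': 0.09395107674685396}
scene [623.5406528606537, 623.5406528606537, 315.1534434419538, 240.0357785611814, array([ 1.1884203 ,  2.44286618, -0.88808559]), array([ 0.44383005, -0.25457034,  1.63608278])]
top [589.2248085297113, 589.2248085297113, 328.28450563981164, 239.82759803316645, array([ 2.18361238, -2.17866983,  0.06630877]), array([-0.0956813 ,  0.59984476,  1.33302333])]
```

View pics/scene0.png

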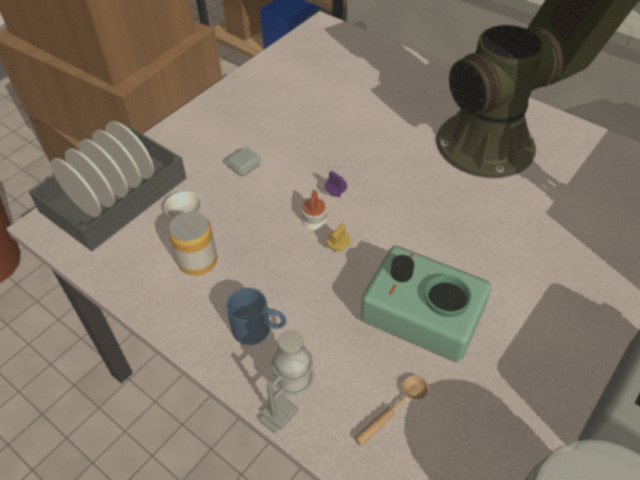

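View pics/top0.png

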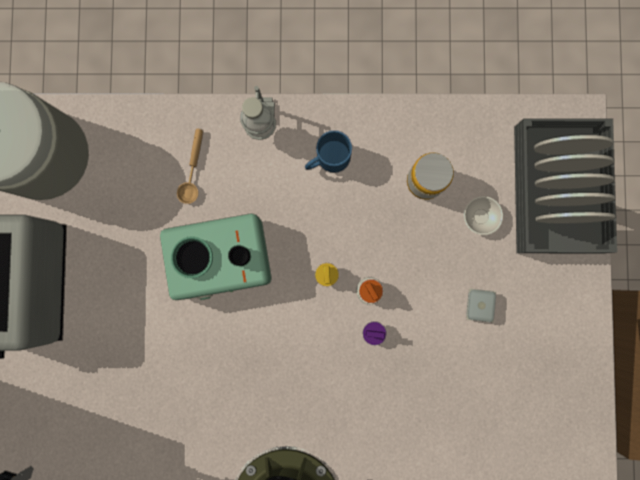

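```bash
cat > h.py <<'E'
import numpy as np,cv2
from station import ctrl, viewer
def cam(n): 
    c=viewer.camera(n);c["R"]=cv2.Rodrigues(np.array(c["rvec"]))[0];c["K"]=np.array([[c["fx"],0,c["cx"]],[0,c["fy"],c["cy"]],[0,0,1.]]);c["bgr"]=np.ascontiguousarray(c["img"][:,:,::-1]);return c
def ray(c,uv):
    d=c["R"].T@np.linalg.inv(c["K"])@np.array([uv[0],uv[1],1.]);return -c["R"].T@np.array(c["tvec"]),d
def onz(c,uv,z):
    o,d=ray(c,uv);return o+d*(z-o[2])/d[2]
def proj(c,p): return cv2.projectPoints(np.array([p],float),np.array(c["rvec"]),np.array(c["tvec"],float),c["K"],None)[0].ravel()
def tri(c1,u1,c2,u2):
    P=[c["K"]@np.c_[c["R"],np.array(c["tvec"])] for c in(c1,c2)]
    X=cv2.triangulatePoints(P[0],P[1],np.array(u1,float).reshape(2,1),np.array(u2,float).reshape(2,1)).ravel();return X[:3]/X[3]
E
python3 - <<'E'
from h import *
t=cam("top");s=cam("scene")
for p in([0,0,0],[.149,.529,.205],[.4,0,0],[.4,.3,0]):print(p,proj(t,p),proj(s,p))
a=cv2.resize(t["bgr"][230:360,150:420],None,fx=2.9,fy=2.9,interpolation=3)
cv2.imwrite("pics/ct.png",a)
b=cv2.resize(s["bgr"][160:330,290:500],None,fx=3.5,fy=3.5,interpolation=3)
cv2.imwrite("pics/cs.png",b)
E
```

```text
[0, 0, 0] [285.99132741 504.97180216] [484.30508017 143.01443069]
[0.149, 0.529, 0.205] [  5.76575803 464.29490665] [714.59406308 216.64391045]
[0.4, 0, 0] [287.31190456 326.76975115] [399.79554482 235.40356116]
[0.4, 0.3, 0] [157.80040543 326.33789651] [518.80200376 301.95391331]
```

View pics/ct.png

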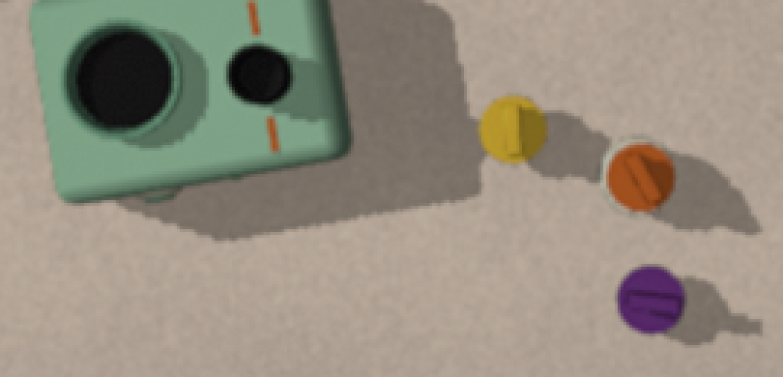

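View pics/cs.png

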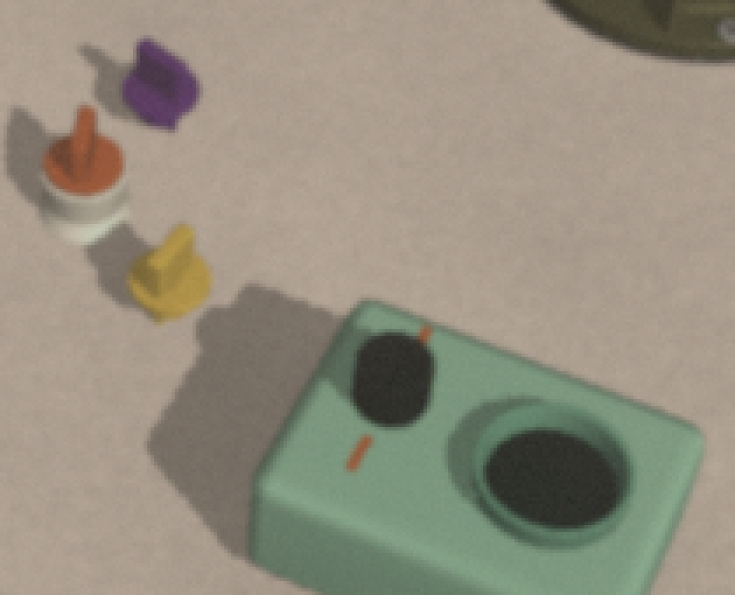

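```bash
cat > m.py <<'E'
from h import *
t=cam("top");s=cam("scene")
def omask(c): 
    h=cv2.cvtColor(c["bgr"],cv2.COLOR_BGR2HSV)
    return cv2.inRange(h,(4,150,60),(14,255,255))
for n,c in(("top",t),("scene",s)):
    m=omask(c);k,l,st,ce=cv2.connectedComponentsWithStats(m)
    for i in range(1,k):
        if st[i,4]>8:
            ys,xs=np.nonzero(l==i);z=.046 if st[i,4]>150 else .1
            print(n,st[i],ce[i].round(2),onz(c,ce[i],z).round(4))
    # black neck
    g=c["bgr"].max(2);b=(g<45).astype(np.uint8);k,l,st,ce=cv2.connectedComponentsWithStats(b)
    for i in range(1,k):
        if 200<st[i,4]<3000: print(n,"black",st[i],ce[i].round(2),onz(c,ce[i],.134).round(4))
E
python3 m.py
python3 - <<'E'
from h import *
t=cam("top");s=cam("scene")
a=cv2.resize(t["bgr"][270:310,350:395],None,fx=12,fy=12,interpolation=2)
b=cv2.resize(s["bgr"][180:240,290:340],None,fx=9,fy=9,interpolation=2)
cv2.imwrite("pics/o1.png",cv2.hconcat([cv2.resize(a,(400,356)),cv2.resize(b,(297,356))]))
E
```

```text
top [236 231   3  11  19] [237.05 235.79] [0.6029 0.1026 0.1   ]
top [243 271   3  11  18] [243.83 276.33] [0.5152 0.0868 0.1   ]
top [360 280  22  23 398] [370.65 290.7 ] [ 0.4843 -0.1897  0.046 ]
top black [527 121  83  14 511] [571.54 125.36] [ 0.837  -0.6118  0.134 ]
top black [601 221  13  23 217] [607.17 230.49] [ 0.6129 -0.6803  0.134 ]
top black [ 57 225   9 115 357] [ 62.23 282.34] [0.5014 0.4638 0.134 ]
top black [  0 234  11  97 861] [  4.02 278.29] [0.5096 0.5872 0.134 ]
top black [176 240  33  34 865] [191.97 257.06] [0.5552 0.1914 0.134 ]
top black [229 246  21  20 326] [239.1  255.49] [0.5587 0.0921 0.134 ]
top black [265 459  51  21 560] [287.9  472.82] [ 0.1134 -0.0139  0.134 ]
scene [304 192  20  23 192] [314.76 205.61] [ 0.4796 -0.1866  0.046 ]
scene black [523  55  27  37 294] [534.43  74.29] [-0.1614  0.0268  0.134 ]
scene black [ 450   61   76   65 1703] [471.52  92.66] [ 0.003  -0.0634  0.134 ]
```

View pics/o1.png

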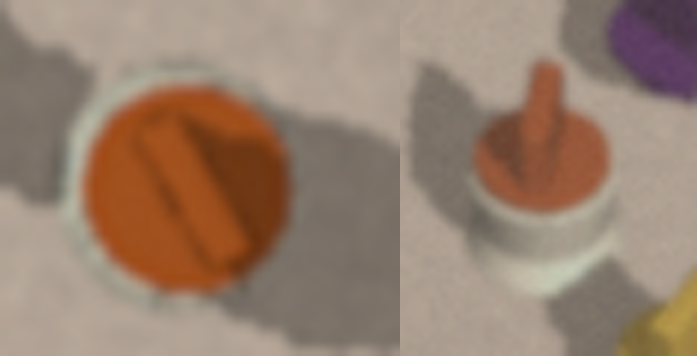

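```bash
cat >> h.py <<'E'
from scipy.spatial.transform import Rotation as Ro
def tool():
    o=ctrl.get_obs();return np.array(o["ee_pos"]),Ro.from_euler("xyz",o["eef_rot"]).as_matrix(),o
def local(target):
    p,R,o=tool();return (R.T@(np.array(target)-p)*1000).round(1)
E
python3 - <<'E'
from h import *
p,R,o=tool();print(R.round(3), "jaw ang",np.arctan2(R[1,1],R[0,1]))
t=cam("top");s=cam("scene")
print("campos",ray(t,(0,0))[0],ray(s,(0,0))[0])
a=onz(t,(368,283.4),.078);b=onz(t,(375.76,298.85),.078);print(a,b,(a+b)/2,np.hypot(*(a-b)[:2]),"bar ang",np.arctan2(*(a-b)[1::-1]))
# neck by top-edge width in both views
for n,c,box in(("top",t,(225,242,255,270)),("scene",s,(385,250,418,288))):
    x0,y0,x1,y1=box;g=c["bgr"][y0:y1,x0:x1].max(2);m=(g<80).astype(np.uint8)
    k,l,st,ce=cv2.connectedComponentsWithStats(m);i=1+st[1:,4].argmax();print(n,st[i]+[x0,y0,0,0,0],ce[i]+[x0,y0])
    for q in([.559,.0947,.134],[.559,.0947,.1]):
        ring=np.array([proj(c,[q[0]+.0225*np.cos(w),q[1]+.0225*np.sin(w),q[2]]) for w in np.arange(0,6.28,.1)]);print(q,ring.min(0),ring.max(0))
    cv2.imwrite(f"pics/n_{n}.png",cv2.resize(c["bgr"][y0-10:y1+10,x0-10:x1+10],None,fx=9,fy=9,interpolation=2))
m=cv2.inRange(cv2.cvtColor(s["bgr"],cv2.COLOR_BGR2HSV),(4,110,60),(16,255,255))
k,l,st,ce=cv2.connectedComponentsWithStats(m)
for i in range(1,k):
    if st[i,4]>5: print(st[i],ce[i],onz(s,ce[i],.1))
E
```

```text
[[-0.     0.271  0.962]
 [-0.     0.962 -0.271]
 [-1.    -0.    -0.   ]] jaw ang 1.2959261048224144
campos [ 0.5051469  -0.10715629  1.3708625 ] [1.23641925 0.43375987 1.10529536]
[ 0.50066949 -0.18197398  0.078     ] [ 0.46708299 -0.19882989  0.078     ] [ 0.48387624 -0.19040193  0.078     ] 0.03757891220793001 bar ang 0.4651390802699091
top [228 246  23  20 367] [239.30245232 255.53678474]
[0.559, 0.0947, 0.134] [227.19788041 244.66867646] [248.55595445 266.03777594]
[0.559, 0.0947, 0.1] [230.036513   245.64200622] [250.82652529 266.44366792]
scene [390 255  24  27 504] [401.59920635 267.875     ]
[0.559, 0.0947, 0.134] [389.97004767 254.31317179] [413.09597997 272.59808392]
[0.559, 0.0947, 0.1] [388.63829049 264.73363999] [411.27276401 282.87188781]
[    0     0   221   158 24787] [103.8642837   61.82494856] [ 0.45129625 -0.95128943  0.1       ]
[ 224    0   46   41 1237] [242.01212611  17.09458367] [ 0.05287018 -0.80067349  0.1       ]
[303 191  22  25 334] [313.60179641 205.00299401] [ 0.51829716 -0.15807709  0.1       ]
[  0 201  19  81 880] [  6.49545455 248.33295455] [ 1.00636457 -0.5891587   0.1       ]
[410 254   3   4   8] [410.875 255.25 ] [0.50614152 0.08640755 0.1       ]
[390 285   6   9  22] [392.22727273 288.86363636] [0.59913208 0.10317841 0.1       ]
```

```bash
python3 -c "
import cv2
a=cv2.imread('pics/n_top.png');b=cv2.imread('pics/n_scene.png');h=400
cv2.imwrite('pics/n.png',cv2.hconcat([cv2.resize(x,(int(x.shape[1]*h/x.shape[0]),h)) for x in(a,b)]))"
```

```text
(no output)
```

View pics/n.png

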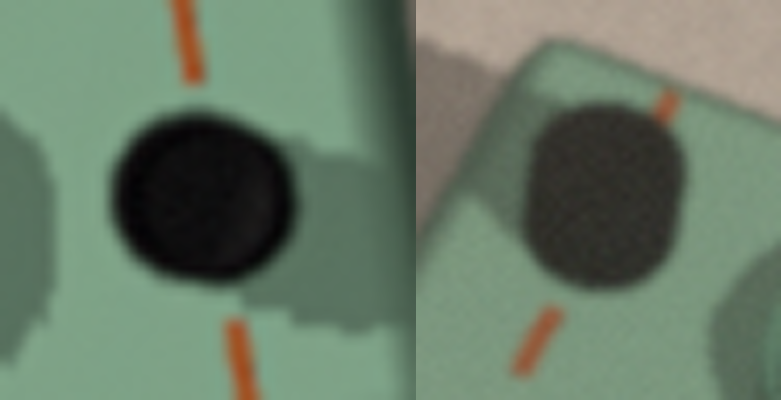

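Candidates: orange cap at top (371,291), standing in the white egg cup. The yellow cap at (326,274) and the purple one at (374,333) lie on the shelf. The enlarged crop confirms that the orange one in the egg cup is meant. The neck is at about (0.559, 0.0945) and the marks are at 0.178 rad.

Run:
```python
from h import *
print(local([.484,-.190,.18]))
```

```text
[  25.5 -601.5  517.4]
```

{"api": "play_rows", "payload": {
  "deltas": [
    [[1.5,-35.4,30.4,0,0,0,60],[1.5,-35.4,30.4,0,0,0,60],[1.5,-35.4,30.4,0,0,0,60],[1.5,-35.4,30.4,0,0,0,60],[1.5,-35.4,30.4,0,0,0,60],[1.5,-35.4,30.4,0,0,0,60],[1.5,-35.4,30.4,0,0,0,60],[1.5,-35.4,30.4,0,0,0,60],[1.5,-35.4,30.4,0,0,0,60]]
  ],
  "grip_force": 25
}}

```text
time_s: 1.4
ee_pos: [0.3265, 0.1467, 0.1922]
eef_rot: [0.608, 1.57, 0.333]
force: [0.6, 0.9, 0.1]
grip_width: 0.0603
```

{"api": "play_rows", "payload": {
  "deltas": [
    [[1.5,-35.4,30.4,0,0,0,60],[1.5,-35.4,30.4,0,0,0,60],[1.5,-35.4,30.4,0,0,0,60],[1.5,-35.4,30.4,0,0,0,60],[1.5,-35.4,30.4,0,0,0,60],[1.5,-35.4,30.4,0,0,0,60],[1.5,-35.4,30.4,0,0,0,60],[1.5,-35.4,30.4,0,0,0,60]]
  ]
}}

```text
time_s: 2.2
ee_pos: [0.4838, -0.1922, 0.1799]
eef_rot: [-0.019, 1.57, -0.294]
force: [0.7, 1.6, 0.6]
grip_width: 0.0603
```

{"api": "play_rows", "payload": {
  "deltas": [
    [[0,0,0,0.14,0,0,60],[0,0,0,0.14,0,0,60],[0,0,0,0.14,0,0,60],[0,0,0,0.14,0,0,60],[0,0,0,0.14,0,0,60],[0,0,0,0.14,0,0,60],[0,0,0,0.14,0,0,60],[0,0,0,0.14,0,0,60],[0,0,0,0.14,0,0,60]]
  ]
}}

```text
time_s: 3.1
ee_pos: [0.4833, -0.1901, 0.18]
eef_rot: [1.182, 1.571, -0.358]
force: [-1.7, -0.2, -0.3]
grip_width: 0.0602
```

{"api": "play_rows", "payload": {
  "deltas": [
    [[0,0,0,0.14,0,0,60],[0,0,0,0.14,0,0,60],[0,0,0,0.14,0,0,60],[0,0,0,0.14,0,0,60],[0,0,0,0.14,0,0,60],[0,0,0,0.14,0,0,60],[0,0,0,0.14,0,0,60],[0,0,0,0.14,0,0,60]]
  ]
}}

```text
time_s: 3.9
ee_pos: [0.4834, -0.1901, 0.18]
eef_rot: [2.383, 1.571, -0.277]
force: [-0.5, -0.4, 0.4]
grip_width: 0.0598
```

Run:
```python
from h import *
p,R,o=tool();print(p,R.round(3),"jaw",np.arctan2(R[1,1],R[0,1]),o["qpos"].round(3),o["time_s"]);print(local([.484,-.190,.1]))
t=cam("top");s=cam("scene")
a=cv2.resize(t["bgr"][220:360,300:440],None,fx=2.8,fy=2.8);b=cv2.resize(s["bgr"][100:240,250:390],None,fx=2.8,fy=2.8)
cv2.imwrite("pics/g1.png",cv2.hconcat([a,b]))
```

```text
[ 0.4833712 -0.1900795  0.1799837] [[ 0.     0.463 -0.886]
 [-0.    -0.886 -0.463]
 [-1.     0.    -0.   ]] jaw -1.0897219229010913 [-0.445  0.255  1.64   0.     1.247  0.645] 3.9
[80.   0.2 -0.6]
```

View pics/g1.png

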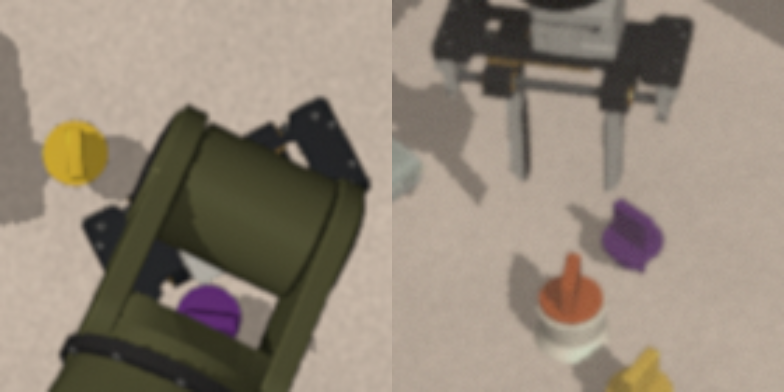

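{"api": "play_rows", "payload": {
  "deltas": [
    [[30,0,-0.6,0.016,0,0,60],[30,0,0,0,0,0,60],[30,0,0,0,0,0,60],[20,0,0,0,0,0,60],[10,0,0,0,0,0,60],[9,0,0,0,0,0,60],[0,0,0,0,0,0,60]]
  ]
}}

```text
time_s: 4.7
ee_pos: [0.4838, -0.1898, 0.0506]
eef_rot: [-0.913, 1.57, 2.701]
force: [0.1, -0.5, 0.8]
grip_width: 0.0601
```

Run:
```python
from h import *
s=cam("scene")
cv2.imwrite("pics/g2.png",cv2.resize(s["bgr"][140:250,250:380],None,fx=5,fy=5))
```

```text
(no output)
```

View pics/g2.png

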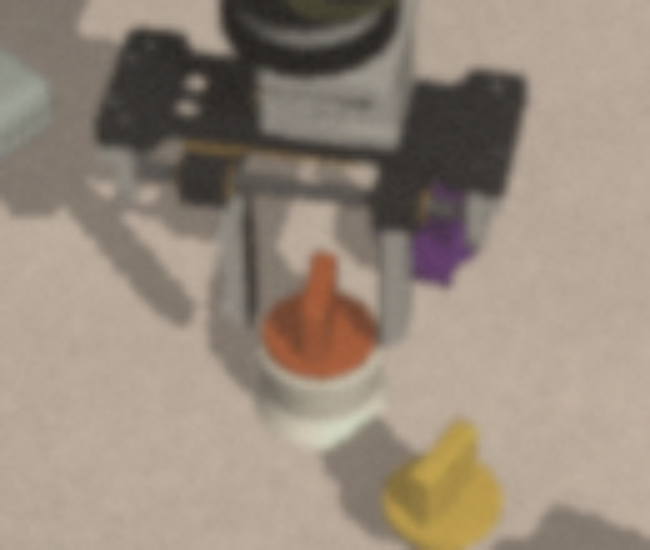

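The bar stands between the open fingers, at about (313,200) in the scene image, and nothing is touched. I'll close now.

{"api": "play_rows", "payload": {
  "deltas": [
    [[0,0,0,0,0,0,5],[0,0,0,0,0,0,5],[0,0,0,0,0,0,5],[0,0,0,0,0,0,5],[0,0,0,0,0,0,5],[0,0,0,0,0,0,5],[0,0,0,0,0,0,5],[0,0,0,0,0,0,5]]
  ]
}}

```text
time_s: 5.55
ee_pos: [0.4839, -0.1898, 0.051]
eef_rot: [-1.006, 1.571, 2.607]
force: [-0.3, 1.2, 1.0]
grip_width: 0.0119
```

{"api": "play_rows", "payload": {
  "deltas": [
    [[-10,0,0,0,0,0,5],[-30,0,0,0,0,0,5],[-40,0,0,0,0,0,5],[-40,0,0,0,0,0,5],[-30,0,0,0,0,0,5],[-10,0,0,0,0,0,5],[0,0,0,0,0,0,5]]
  ]
}}

```text
time_s: 6.25
ee_pos: [0.4841, -0.1899, 0.212]
eef_rot: [2.223, 1.569, -0.448]
force: [-0.4, 0.6, -1.4]
grip_width: 0.012
```

Run:
```python
from h import *
s=cam("scene");p,R,o=tool();print(o["force"],o["moment"],"jaw",np.arctan2(R[1,1],R[0,1]))
cv2.imwrite("pics/g3.png",cv2.resize(s["bgr"][90:250,240:400],None,fx=4,fy=3.7))
print(local([.559,.0945,.21]))
```

```text
[ 0.21991032 -0.41614692 -1.16380039] [-0.0856494   0.13119708  0.00589533] jaw -1.099990950363681
[   0.4 -219.1 -196.1]
```

View pics/g3.png

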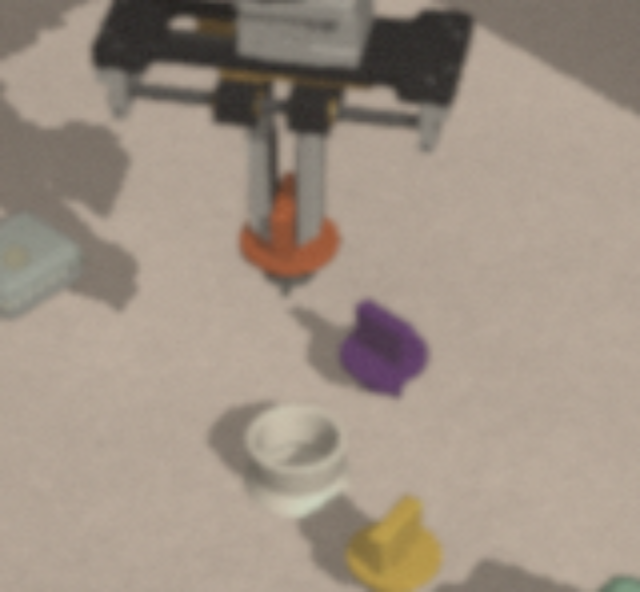

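{"api": "play_rows", "payload": {
  "deltas": [
    [[0,-27.4,-24.5,0,0,0,5],[0,-27.4,-24.5,0,0,0,5],[0,-27.4,-24.5,0,0,0,5],[0,-27.4,-24.5,0,0,0,5],[0,-27.4,-24.5,0,0,0,5],[0,-27.4,-24.5,0,0,0,5],[0,-27.4,-24.5,0,0,0,5],[0,-27.4,-24.5,0,0,0,5],[0,0,0,0,0,0,5],[0,0,0,0,0,0,5]]
  ]
}}

```text
time_s: 7.3
ee_pos: [0.5585, 0.0947, 0.2089]
eef_rot: [-0.317, 1.568, -2.987]
force: [0.2, -0.4, -1.3]
grip_width: 0.0116
```

Run:
```python
from h import *
s=cam("scene");t=cam("top");p,R,o=tool();print(p,o["force"],o["moment"],o["qpos"].round(3),"jaw",np.arctan2(R[1,1],R[0,1]),o["time_s"])
a=cv2.resize(s["bgr"][180:310,340:470],None,fx=3,fy=3,interpolation=2);b=cv2.resize(t["bgr"][190:320,175:305],None,fx=3,fy=3)
cv2.imwrite("pics/i1.png",cv2.hconcat([a,b]))
print(local([.559,.0945,.178]))
```

```text
[0.55870414 0.09361087 0.20982588] [ 0.72626544  0.01966049 -0.48618183] [-0.05009192  0.13294806 -0.00180919] [ 0.101  0.335  1.465 -0.     1.344  1.202] jaw -1.1006486238149056 7.4
[31.8 -0.6 -0.7]
```

View pics/i1.png

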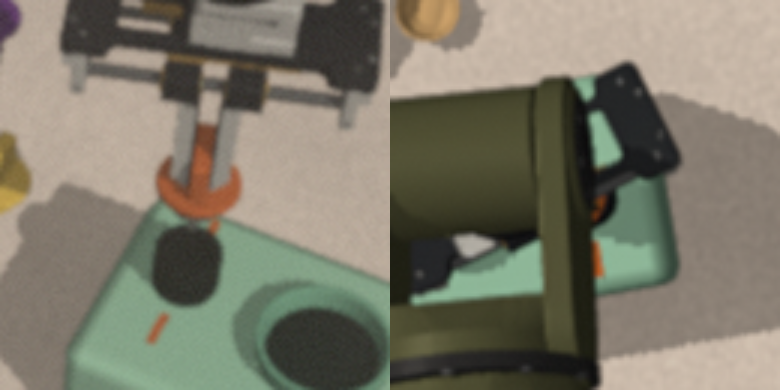

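```bash
cat > fl.py <<'E'
from h import *
import sys
def run(n=3):
    p=np.mean([tool()[0] for _ in range(5)],0)
    s=cam("scene");m=cv2.inRange(cv2.cvtColor(s["bgr"],cv2.COLOR_BGR2HSV),(3,110,60),(16,255,255))
    k,l,st,ce=cv2.connectedComponentsWithStats(m)
    u,v=map(int,proj(s,p-[0,0,.008]))
    cand=[i for i in range(1,k) if st[i,4]>60 and abs(ce[i][0]-u)<40 and abs(ce[i][1]-v)<40]
    i=max(cand,key=lambda i:st[i,4])
    ring=np.array([proj(s,[p[0]+.027*np.cos(w),p[1]+.027*np.sin(w),p[2]+dz]) for dz in(-.011,-.005) for w in np.arange(0,6.28,.05)])
    print("tcp",p.round(4),"meas L,R,bottom",st[i,0],st[i,0]+st[i,2]-1,st[i,1]+st[i,3]-1,"pred",ring.min(0).round(1),ring.max(0).round(1))
    return s
if __name__=="__main__": run()
E
python3 fl.py
```

```text
tcp [0.5587 0.0936 0.2098] meas L,R,bottom 392 419 251 pred [389.9 228.9] [419.2 253.2]
```

{"api": "play_rows", "payload": {
  "deltas": [
    [[10,-0.6,-0.7,0,0,0,5],[12,0,0,0,0,0,5],[10,0,0,0,0,0,5],[2,0,0,0,0,0,5],[2,0,0,0,0,0,5],[0,0,0,0,0,0,5]]
  ]
}}

```text
time_s: 8.05
ee_pos: [0.5595, 0.0953, 0.1749]
eef_rot: [2.25, 1.571, -0.421]
force: [0.0, -0.3, -0.8]
grip_width: 0.0119
```

Run:
```python
from h import *
import fl
s=fl.run();p,R,o=tool();print(p,o["force"],o["moment"])
cv2.imwrite("pics/i2.png",cv2.resize(s["bgr"][200:300,350:450],None,fx=6,fy=6,interpolation=2))
```

```text
tcp [0.5595 0.0953 0.1749] meas L,R,bottom 391 417 264 pred [388.9 241.3] [417.6 265.4]
[0.55958432 0.09531629 0.17516242] [-1.25834383  0.09513453 -0.27228417] [-0.03787273  0.14302139 -0.02207817]
```

View pics/i2.png

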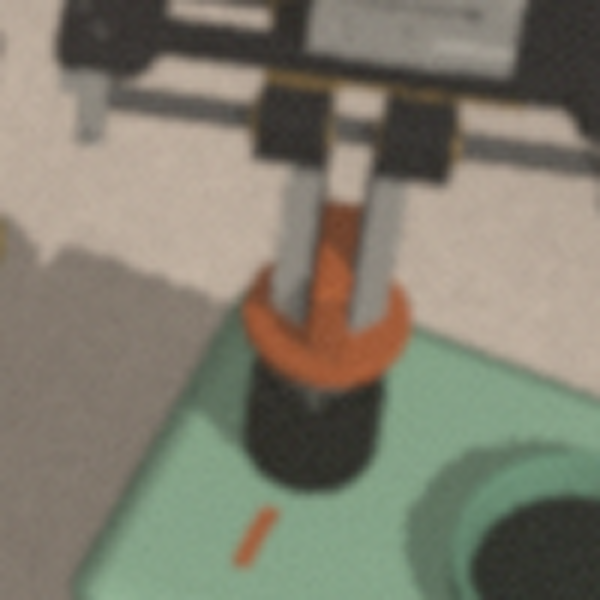

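{"api": "play_rows", "payload": {
  "deltas": [
    [[2,0,0,0,0,0,5],[2,0,0,0,0,0,5],[2,0,0,0,0,0,5],[0,0,0,0,0,0,5]]
  ]
}}

```text
time_s: 8.5
ee_pos: [0.5594, 0.0953, 0.1686]
eef_rot: [-0.266, 1.57, -2.936]
force: [-0.7, -0.0, -0.4]
grip_width: 0.0116
```

{"api": "play_rows", "payload": {
  "deltas": [
    [[1,0,0,0,0,0,5],[1,0,0,0,0,0,5],[1,0,0,0,0,0,5],[0,0,0,0,0,0,5]]
  ]
}}

```text
time_s: 8.9
ee_pos: [0.5594, 0.0953, 0.1658]
eef_rot: [-0.343, 1.571, -3.014]
force: [0.1, -0.1, 0.7]
grip_width: 0.0117
```

{"api": "play_rows", "payload": {
  "deltas": [
    [[1,0,0,0,0,0,5],[1,0,0,0,0,0,5],[0,0,0,0,0,0,5]]
  ]
}}

```text
time_s: 9.2
ee_pos: [0.5594, 0.0953, 0.1638]
eef_rot: [-0.311, 1.571, -2.981]
force: [-0.2, 0.1, -0.7]
grip_width: 0.0118
```

{"api": "play_rows", "payload": {
  "deltas": [
    [[1,0,0,0,0,0,5],[0,0,0,0,0,0,5]]
  ]
}}

```text
time_s: 9.4
ee_pos: [0.5594, 0.0953, 0.1628]
eef_rot: [-0.124, 1.571, -2.794]
force: [0.2, 0.4, -0.8]
grip_width: 0.0119
```

{"api": "play_rows", "payload": {
  "deltas": [
    [[1,0,0,0,0,0,5],[0,0,0,0,0,0,5]]
  ]
}}

```text
time_s: 9.6
ee_pos: [0.5594, 0.0953, 0.1618]
eef_rot: [-0.427, 1.571, -3.098]
force: [-0.2, -0.3, -0.8]
grip_width: 0.012
```

{"api": "play_rows", "payload": {
  "deltas": [
    [[1,0,0,0,0,0,5],[0,0,0,0,0,0,5]]
  ]
}}

```text
time_s: 9.8
ee_pos: [0.5594, 0.0953, 0.1608]
eef_rot: [-0.103, 1.571, -2.774]
force: [0.4, 0.1, -0.0]
grip_width: 0.0113
```

{"api": "play_rows", "payload": {
  "deltas": [
    [[1.5,0,0,0,0,0,5],[1.5,0,0,0,0,0,5],[0,0,0,0,0,0,5]]
  ]
}}

```text
time_s: 10.1
ee_pos: [0.5594, 0.0953, 0.1577]
eef_rot: [-0.406, 1.57, -3.077]
force: [0.7, 0.7, -0.3]
grip_width: 0.0116
```

{"api": "play_rows", "payload": {
  "deltas": [
    [[1.5,0,0,0,0,0,5],[1.5,0,0,0,0,0,5],[0,0,0,0,0,0,5]]
  ]
}}

```text
time_s: 10.4
ee_pos: [0.5594, 0.0953, 0.1547]
eef_rot: [-0.412, 1.57, -3.083]
force: [-0.5, -0.3, -1.5]
grip_width: 0.012
```

{"api": "play_rows", "payload": {
  "deltas": [
    [[1,0,0,0,0,0,5],[0,0,0,0,0,0,5]]
  ]
}}

```text
time_s: 10.6
ee_pos: [0.5595, 0.0953, 0.1538]
eef_rot: [-0.219, 1.571, -2.889]
force: [-0.1, -0.7, -0.8]
grip_width: 0.0118
```

{"api": "play_rows", "payload": {
  "deltas": [
    [[0.7,0,0,0,0,0,5],[0,0,0,0,0,0,5]]
  ]
}}

```text
time_s: 10.8
ee_pos: [0.5595, 0.0953, 0.1532]
eef_rot: [-0.139, 1.571, -2.81]
force: [0.0, 0.4, -0.5]
grip_width: 0.0119
```

Next I'll press in small steps until I see a force of about 3 N.

{"api": "play_rows", "payload": {
  "deltas": [
    [[0.5,0,0,0,0,0,5],[0,0,0,0,0,0,5]]
  ]
}}

```text
time_s: 11.0
ee_pos: [0.5595, 0.0953, 0.1527]
eef_rot: [-0.346, 1.571, -3.017]
force: [0.6, -0.9, -0.7]
grip_width: 0.0122
```

{"api": "play_rows", "payload": {
  "deltas": [
    [[0.5,0,0,0,0,0,5],[0,0,0,0,0,0,5]]
  ]
}}

```text
time_s: 11.2
ee_pos: [0.5595, 0.0953, 0.1522]
eef_rot: [-0.186, 1.571, -2.856]
force: [-0.8, -0.1, -0.8]
grip_width: 0.0119
```

{"api": "play_rows", "payload": {
  "deltas": [
    [[0.3,0,0,0,0,0,5],[0,0,0,0,0,0,5]]
  ]
}}

```text
time_s: 11.4
ee_pos: [0.5595, 0.0953, 0.1519]
eef_rot: [-0.516, 1.571, 3.096]
force: [0.8, -0.6, -1.0]
grip_width: 0.0121
```

{"api": "play_rows", "payload": {
  "deltas": [
    [[0.3,0,0,0,0,0,5],[0,0,0,0,0,0,5]]
  ]
}}

```text
time_s: 11.6
ee_pos: [0.5595, 0.0953, 0.1516]
eef_rot: [-0.41, 1.571, -3.081]
force: [-0.9, 1.2, -0.6]
grip_width: 0.0116
```

{"api": "play_rows", "payload": {
  "deltas": [
    [[0.4,0,0,0,0,0,5],[0,0,0,0,0,0,5]]
  ]
}}

```text
time_s: 11.8
ee_pos: [0.5595, 0.0953, 0.1512]
eef_rot: [0.353, 1.571, -2.317]
force: [-0.6, -1.2, -1.1]
grip_width: 0.0115
```

{"api": "play_rows", "payload": {
  "deltas": [
    [[0.4,0,0,0,0,0,5],[0,0,0,0,0,0,5]]
  ]
}}

```text
time_s: 12.0
ee_pos: [0.5595, 0.0953, 0.151]
eef_rot: [2.835, 1.571, 0.164]
force: [0.7, -0.1, 0.4]
grip_width: 0.012
```

{"api": "play_rows", "payload": {
  "deltas": [
    [[0.4,0,0,0,0,0,5],[0,0,0,0,0,0,5]]
  ]
}}

```text
time_s: 12.2
ee_pos: [0.5596, 0.0953, 0.1507]
eef_rot: [2.663, 1.57, -0.008]
force: [-0.2, -0.7, 2.4]
grip_width: 0.0122
```

{"api": "play_rows", "payload": {
  "deltas": [
    [[0.4,0,0,0,0,0,5],[0,0,0,0,0,0,5]]
  ]
}}

```text
time_s: 12.4
ee_pos: [0.5596, 0.0953, 0.1504]
eef_rot: [2.721, 1.57, 0.05]
force: [-0.7, 0.8, 4.8]
grip_width: 0.0118
```

{"api": "play_rows", "payload": {
  "deltas": [
    [[-0.2,0,0,-0.05,0,0,5],[0,0,0,-0.05,0,0,5],[0,0,0,0,0,0,5]]
  ]
}}

```text
time_s: 12.7
ee_pos: [0.5593, 0.0953, 0.1499]
eef_rot: [-0.502, 1.57, -3.072]
force: [-0.2, -0.6, -0.2]
grip_width: 0.0118
```

{"api": "play_rows", "payload": {
  "deltas": [
    [[0,0,0,-0.05,0,0,5],[0,0,0,-0.05,0,0,5],[0,0,0,0,0,0,5]]
  ]
}}

```text
time_s: 13.0
ee_pos: [0.5591, 0.0955, 0.1499]
eef_rot: [-0.901, 1.57, 2.91]
force: [-2.1, 1.6, -1.0]
grip_width: 0.0123
```

Run:
```python
from h import *
for _ in range(3):
    p,R,o=tool();print(p,"bar-marks",np.arctan2(R[1,1],R[0,1])+np.pi/2-.178,o["force"].round(1),o["moment"].round(3))
```

```text
[0.55910657 0.09549557 0.14986556] bar-marks 0.49233082470123896 [-2.1  1.6 -1. ] [ 0.368  0.55  -0.039]
[0.55910657 0.09549557 0.14986556] bar-marks 0.49233082470123896 [-2.1  1.6 -1. ] [ 0.368  0.55  -0.039]
[0.55910657 0.09549557 0.14986556] bar-marks 0.49233082470123896 [-2.1  1.6 -1. ] [ 0.368  0.55  -0.039]
```

{"api": "play_rows", "payload": {
  "deltas": [
    [[0.5,0,0,0,0,0,5],[0.5,0,0,0,0,0,5],[0,0,0,0,0,0,5]]
  ]
}}

```text
time_s: 13.3
ee_pos: [0.5593, 0.0955, 0.1491]
eef_rot: [-1.294, 1.57, 2.517]
force: [-2.4, 3.8, -0.2]
grip_width: 0.0121
```

{"api": "play_rows", "payload": {
  "deltas": [
    [[0.5,-0.4,0,0,0,0,5],[0.5,0,0,0,0,0,5],[0,0,0,0,0,0,5]]
  ]
}}

```text
time_s: 13.6
ee_pos: [0.5592, 0.0957, 0.1482]
eef_rot: [-2.53, 1.571, 1.283]
force: [-1.6, 4.5, 0.0]
grip_width: 0.0119
```

Run:
```python
from h import *
p,R,o=tool();print(p,"bar-marks",np.arctan2(R[1,1],R[0,1])+np.pi/2-.178,(R.T@o["force"]).round(1),(R.T@o["moment"]).round(3))
```

```text
[0.5592359  0.095673   0.14821129] bar-marks 0.4926612905826396 [-0.  -4.5 -1.5] [ 0.023  0.007 -0.856]
```

{"api": "play_rows", "payload": {
  "deltas": [
    [[0,-0.5,0,0,0,0,5],[0,0,0,0,0,0,5]]
  ]
}}

```text
time_s: 13.8
ee_pos: [0.5591, 0.0958, 0.1482]
eef_rot: [1.845, 1.57, -0.626]
force: [0.1, 1.7, -0.8]
grip_width: 0.0119
```

```bash
cat > st.py <<'E'
from h import *
p,R,o=tool();print(p.round(4),"bar-marks",(np.arctan2(R[1,1],R[0,1])+np.pi/2-.178).round(3),(R.T@o["force"]).round(1),(R.T@o["moment"]).round(3),o["time_s"],o["qpos"].round(3))
E
python3 st.py
```

```text
[0.5591 0.0958 0.1482] bar-marks 0.493 [ 0.8 -1.3 -1.1] [-0.027  0.008 -0.267] 13.8 [ 0.105  0.389  1.539 -0.     1.213  1.006]
```

{"api": "play_rows", "payload": {
  "deltas": [
    [[0.7,-0.2,0,0,0,0,5],[0.7,0,0,0,0,0,5],[0,0,0,0,0,0,5]]
  ]
}}

```text
time_s: 14.1
ee_pos: [0.559, 0.0959, 0.1469]
eef_rot: [1.934, 1.57, -0.537]
force: [0.5, -0.5, -0.2]
grip_width: 0.0119
```

```bash
python3 st.py
```

```text
[0.559  0.0959 0.1469] bar-marks 0.493 [ 0.2  0.7 -0.1] [ 0.06  -0.053  0.221] 14.1 [ 0.106  0.39   1.54  -0.     1.21   1.006]
```

{"api": "play_rows", "payload": {
  "deltas": [
    [[0.7,0,0,0,0,0,5],[0.7,0,0,0,0,0,5],[0,0,0,0,0,0,5]]
  ]
}}

```text
time_s: 14.4
ee_pos: [0.559, 0.096, 0.1455]
eef_rot: [1.955, 1.57, -0.516]
force: [1.7, -2.4, 0.8]
grip_width: 0.0118
```

```bash
python3 st.py
```

```text
[0.559  0.096  0.1455] bar-marks 0.493 [-0.8  2.9  0.2] [ 0.022 -0.086  0.484] 14.4 [ 0.106  0.392  1.542 -0.     1.207  1.006]
```

{"api": "play_rows", "payload": {
  "deltas": [
    [[0.5,0.2,0,0,0,0,5],[0,0,0,0,0,0,5]]
  ]
}}

```text
time_s: 14.6
ee_pos: [0.559, 0.0959, 0.1449]
eef_rot: [1.871, 1.571, -0.6]
force: [1.7, -1.8, 1.5]
grip_width: 0.012
```

{"api": "play_rows", "payload": {
  "deltas": [
    [[0.5,0,0,0,0,0,5],[0,0,0,0,0,0,5]]
  ]
}}

```text
time_s: 14.8
ee_pos: [0.559, 0.096, 0.1444]
eef_rot: [2.054, 1.571, -0.417]
force: [1.3, -1.8, 1.5]
grip_width: 0.0122
```

{"api": "play_rows", "payload": {
  "deltas": [
    [[0.4,0,0,0,0,0,5],[0,0,0,0,0,0,5]]
  ]
}}

```text
time_s: 15.0
ee_pos: [0.559, 0.0959, 0.1441]
eef_rot: [2.145, 1.571, -0.326]
force: [1.0, -1.6, 3.6]
grip_width: 0.0122
```

```bash
python3 st.py
```

```text
[0.559  0.0959 0.1441] bar-marks 0.493 [-3.6  1.9  0.2] [ 0.065 -0.178  0.421] 15.0 [ 0.105  0.393  1.543 -0.     1.205  1.006]
```

{"api": "play_rows", "payload": {
  "deltas": [
    [[0,0.2,0,0.05,0,0,5],[0,0,0,0.05,0,0,5],[0,0,0,0.05,0,0,5],[0,0,0,0,0,0,5]]
  ]
}}

```text
time_s: 15.4
ee_pos: [0.559, 0.0959, 0.1442]
eef_rot: [-2.282, 1.571, 1.38]
force: [-0.9, -1.3, 3.6]
grip_width: 0.0118
```

```bash
python3 st.py
python3 - <<'E'
from h import *
s=cam("scene")
cv2.imwrite("pics/i3.png",cv2.resize(s["bgr"][210:310,350:450],None,fx=6,fy=6,interpolation=2))
E
```

```text
[0.559  0.0959 0.1442] bar-marks 0.342 [-3.6  0.6  1.4] [ 0.037 -0.152  0.18 ] 15.4 [0.105 0.394 1.543 0.    1.205 1.156]
```

View pics/i3.png

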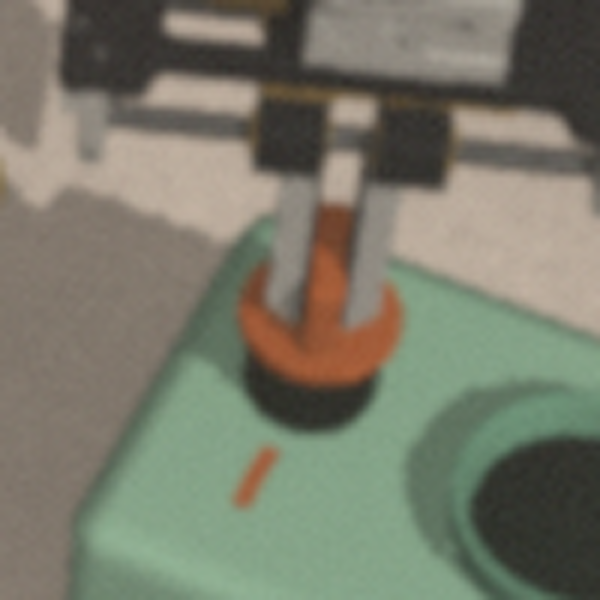

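The cap is flush: the flange bottom at crop v≈385 is about 8 px above the neck's foot at v≈432, where about 8.5 px is expected when seated. Now I'll turn it clockwise to the marks.

{"api": "play_rows", "payload": {
  "deltas": [
    [[0,0,0.1,0.05,0,0,5],[0,0,0,0.05,0,0,5],[0,0,0,0.05,0,0,5],[0,0,0,0,0,0,5]]
  ]
}}

```text
time_s: 15.85
ee_pos: [0.5591, 0.0955, 0.1442]
eef_rot: [2.033, 1.57, -0.737]
force: [2.0, -4.3, 3.7]
grip_width: 0.0117
```

```bash
python3 st.py
```

```text
[0.5591 0.0955 0.1442] bar-marks 0.193 [-3.7  4.7 -0.3] [-0.053 -0.038  0.793] 15.85 [ 1.050e-01  3.930e-01  1.543e+00 -1.000e-03  1.205e+00  1.305e+00]
```

{"api": "play_rows", "payload": {
  "deltas": [
    [[0,0,0,0.05,0,0,5],[0,0,0,0.05,0,0,5],[0,0,0,0.05,0,0,5],[0,0,0,0.04,0,0,5],[0,0,0,0,0,0,5]]
  ]
}}

```text
time_s: 16.35
ee_pos: [0.5592, 0.0953, 0.1442]
eef_rot: [1.95, 1.57, -1.01]
force: [2.9, -5.7, 3.5]
grip_width: 0.0116
```

```bash
python3 st.py
```

```text
[0.5592 0.0953 0.1442] bar-marks 0.004 [-3.5  6.2 -1.8] [-0.016  0.098  1.247] 16.35 [ 1.050e-01  3.930e-01  1.543e+00 -1.000e-03  1.205e+00  1.494e+00]
```

{"api": "play_rows", "payload": {
  "deltas": [
    [[-0.3,0.7,-0.2,0,0,0,5],[0,0,0,0,0,0,5],[0,0,0,0,0,0,40],[0,0,0,0,0,0,40],[0,0,0,0,0,0,40],[0,0,0,0,0,0,40]]
  ]
}}

```text
time_s: 16.95
ee_pos: [0.5592, 0.0953, 0.1442]
eef_rot: [-0.45, 1.57, 2.873]
force: [0.0, 0.3, -0.7]
grip_width: 0.0388
```

{"api": "play_rows", "payload": {
  "deltas": [
    [[-10,0,0,0,0,0,40],[-30,0,0,0,0,0,40],[-30,0,0,0,0,0,40],[-30,0,0,0,0,0,40],[0,30,-30,0,0,0,40],[0,30,-30,0,0,0,40],[0,30,-30,0,0,0,40],[0,30,-30,0,0,0,40],[0,0,0,0,0,0,40]]
  ]
}}

```text
time_s: 17.85
ee_pos: [0.701, -0.0045, 0.2422]
eef_rot: [-0.09, 1.568, -3.054]
force: [-0.8, 0.5, -0.2]
grip_width: 0.04
```

```bash
python3 st.py
python3 - <<'E'
from h import *
s=cam("scene");t=cam("top");cv2.imwrite("pics/tfull.png",t["bgr"])
a=cv2.resize(s["bgr"][225:305,360:440],None,fx=5,fy=5,interpolation=2);b=cv2.resize(t["bgr"][215:295,200:280],None,fx=5,fy=5,interpolation=2)
cv2.imwrite("pics/f1.png",cv2.hconcat([a,b]))
E
```

```text
[ 0.701  -0.0045  0.2422] bar-marks -0.0 [ 0.2 -0.6  0.7] [-0.01  -0.157 -0.036] 17.85 [-0.058  0.642  0.945 -0.     1.557  1.335]
```

View pics/f1.png

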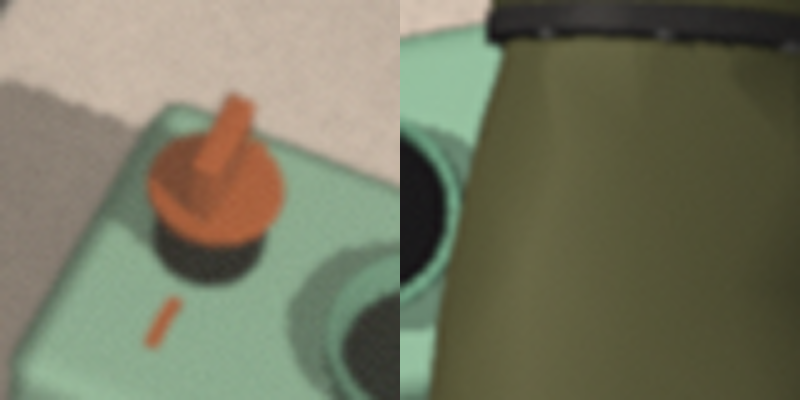

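```bash
python3 -c "
from h import *
print(local([.45,-.2,.26]))"
```

```text
[-15.9 150.5 280.5]
```

{"api": "play_rows", "payload": {
  "deltas": [
    [[-2,19,35,0,0,0,40],[-2,19,35,0,0,0,40],[-2,19,35,0,0,0,40],[-2,19,35,0,0,0,40],[-2,19,35,0,0,0,40],[-2,19,35,0,0,0,40],[-2,19,35,0,0,0,40],[-2,19,35,0,0,0,40],[0,0,0,0,0,0,40]]
  ]
}}

```text
time_s: 18.85
ee_pos: [0.448, -0.2022, 0.2621]
eef_rot: [2.317, 1.568, -0.646]
force: [0.7, 0.7, 0.3]
grip_width: 0.0399
```

```bash
python3 st.py
python3 - <<'E'
from h import *
s=cam("scene");t=cam("top");cv2.imwrite("pics/tfull2.png",t["bgr"]);cv2.imwrite("pics/sfull2.png",s["bgr"])
b=cv2.resize(t["bgr"][225:285,210:270],None,fx=10,fy=10,interpolation=2)
cv2.imwrite("pics/f2.png",b)
m=cv2.inRange(cv2.cvtColor(t["bgr"],cv2.COLOR_BGR2HSV),(4,150,60),(14,255,255))
k,l,st,ce=cv2.connectedComponentsWithStats(m)
for i in range(1,k):
    if st[i,4]>8: print(st[i],ce[i].round(2),onz(t,ce[i],.14 if st[i,4]>100 else .1).round(4))
E
```

```text
[ 0.448  -0.2022  0.2621] bar-marks 0.001 [-0.3 -0.6 -0.9] [-0.021 -0.112  0.022] 18.85 [-0.498  0.127  1.599 -0.     1.414  0.894]
[226 231  24  36 486] [237.49 254.03] [0.5615 0.0946 0.14  ]
[243 271   3  11  18] [243.83 276.33] [0.5152 0.0868 0.1   ]
```

View pics/f2.png

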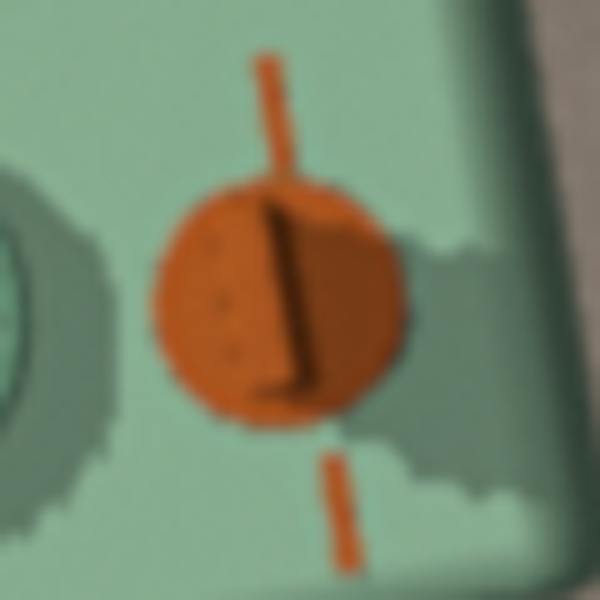

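View pics/tfull2.png

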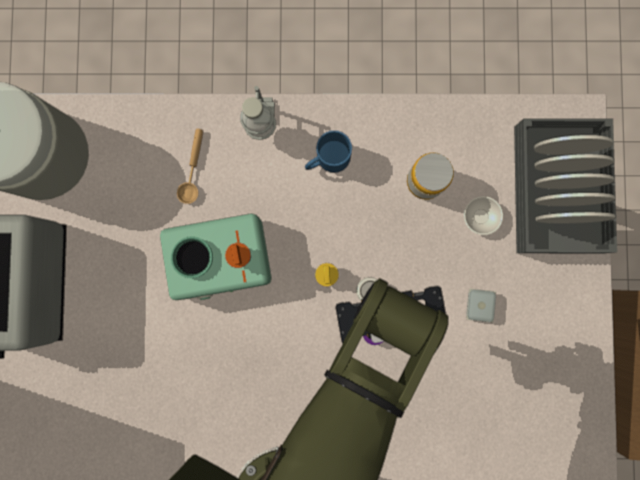

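```bash
python3 -c "
from station import hand_in
print(hand_in())"
```

```text
the job is handed in; nothing more can be done
None
```

The orange cap is seated in the filler neck with its bar on the marks, and the job is handed in. I used 18.9 s of the 64 s. `hand_in()` gives no verdict, so these are my own checks:

- **Finding the slot:** I lifted the cap from the egg cup and lowered it into the neck. It touched the disc at a TCP height of 0.151 m. With a press of about 5 N, it dropped into the slot after less than 0.1 rad of anticlockwise turning. I then lowered it 7 mm to flush and turned it clockwise to the marks.
- **Forces:** The highest reading at the end of a move was about 7.5 N, against the 35 N limit. I did not read forces within each move.
- **Flush:** The TCP height at release puts the flange underside at about 0.133 m, against a mouth height of 0.134 m. The scene picture agrees.
- **Angle:** By the tool pose, the bar was within 0.01 rad of the marks. The final top view shows about 0.04 rad. Both are inside the 0.14 rad limit.
- **Centring:** The top view puts the cap about 2.5 mm from the neck's estimated centre. That centroid includes the rear mark, which biases it.
- **Everything else:** The arm was clear of everything, the force reading was near zero, and no other object on the shelf had visibly moved.

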